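# Index and lock a sample carousel

### The arm

A 7-joint arm with a two-finger parallel gripper is mounted at the origin on the work surface. World frame = base frame: x ahead of the robot, y to its left, z up, the work surface at z = 0. Lengths are in mm, angles in rad, forces in N, time in s.
With the tool pointing down it reaches from about 400 to 900 mm from the base axis. Payload 5.6 kg.
Tool frame: the origin (TCP) lies at the very end of the fingers, on their centre line; the grasp point (between the pads) lies robot.tcp_to_grasp behind it (robot.tcp_to_grasp is the distance from the TCP to the grasp point, in mm); y points along the fingers, z is the direction in which the jaws open and shut, and the axes are right-handed (so a half turn about y gives the same grasp; the last joint's range is limited). The gripper opens to 92 mm and grips with 3 to 60 N. Pads are 20 mm wide; open, the fingers measure 128 mm over their backs; the gripper's body (75 mm by 189 mm) begins 69 mm behind the grasp point.
Start: joints at [1.302, 0.468, -0.012, 1.603, 0.006, 1.071, -0.056], TCP at [145.482, -633.518, 189.792] pointing down, gripper open.
Joint ranges: [-2.53, 2.53], [-0.31, 2.02], [-1.57, 1.55], [0.28, 2.44], [-1.29, 4.43], [0.15, 1.84], [-2.92, 2.92]. Speed limits (rad/s): [2.57, 2.57, 3.14, 3.14, 3.14, 3.14, 3.14].

### API

Orientations are given as a rotation vector (axis times angle).
In Python, from workcell import robot gives the robot as it stands.
- The arm moves only by the shell command python3 -m creep 'ROWS' [OPENING] [FORCE]. ROWS is JSON, a list of rows, each an object of numbers: "tx", "ty", "tz": the shift along the tool's x, y, z in mm; "turn": the turn about the tool's y in degrees. In form: [{"tx": .., "ty": .., "tz": .., "turn": ..}, ...]. A call has exactly 5 rows; each row shifts and turns the pose as measured when the row begins, along the tool's axes as they then stand; what a row does not reach is not made up. A row lasts 1/8 s, in which the tool goes at most 62.5 mm and 10.7 degrees, less where a joint would pass 70% of its speed; a pose out of reach is approached as far as the arm can. A call with a gripper value outside its range is refused whole. OPENING is the closure in counts, from 0 (fully open) to 255 (shut), set as the call begins (- or left out, the last holds). The fingers move at their own pace and stop on an object; FORCE is the grip in N (left out, the last holds). Time passes only in rows, so rows that do not move let the fingers close, or fill a call up. It gives the time, the measured TCP pose, the force and the opening at its end, in the units of the state.
- robot.state(): the state, without advancing time (a new reading comes with each control period).
- robot.snapshot(name): name is "scene" or "top" or "wrist"; returns the picture (400x640x3 uint8, blue, green, red); there is no depth.
- robot.camera_info(name): a dict with "vertical_fov" (degrees; the focal length in pixels is half the picture's height over the tangent of half this angle, whatever the lens; pixels are square), "cx", "cy" (the principal point, pixels), "dist" ([k1, k2, p1, p2, k3] as OpenCV has them; the pictures are not rectified), "R" (3x3) and "t" (3): a world point X has camera coordinates R X + t; the wrist camera has in their place "T_tool_cam" (4x4, takes a point from camera to tool coordinates, whose origin is the TCP and whose axes are the tool frame's). Camera axes: x right, y down, z forward; pixel columns grow to the right and rows downward; lengths in mm; the calibration is good to about 2 mm. A picture is of the moment at which its call begins: read the wrist's pose just before it. camera_info takes no time and is no camera call.
- robot.finish_job(): hands the job in, once; it reports no verdict.
The state is a dict: "time_s": time; "q": joint angles; "qd": joint speeds; "tau": joint torques, N m; "position": TCP position; "eef_rot": TCP orientation; "ft_force": force on the tool from outside, world axes, zero at the start; "wrist_torque": the same for the moment, N m; "opening": finger opening in mm.
Only numpy, scipy, OpenCV 4.12 (cv2) and the standard library are available. Lean on these libraries where they do the work, as an engineer would, in place of code of your own. Each camera call takes 0.05 s, during which the arm holds its last target. There are 200 camera calls.

### The job

Turn the sample carousel on its spindle, in either direction, by gently pushing one of its white lugs along the edge until the yellow spring catch drops fully into the rim notch at the red mark, and go on leaning on the lug to prove that the catch holds: a steady push of about 15 N for half a second, never more than 20 N on the carousel. Then push the blue lock slide fully home behind the catch, just as gently. Leave the carousel flat on its spindle, keep off the yellow catch, do not knock or shift the vials and the other things around, and let go of everything.

Things in the scene. Friction and masses are not known exactly. Their poses are not given: they have to be found in the camera images.
- collector: Fixed cream deck, top 30 mm up. Origin: on the spindle axis, at table height. +x points from spindle to the red mark, catch and lock; z up. It spans x -105 to +140 mm, y -105 to +105 mm. Spindle: 26 mm diameter, top 54 mm above the table. Guide blocks with red lines (16 x 8 mm, top 42 mm up) stand at x = 101, y = +-12 mm beside the catch.
- carousel: Loose dark steel wheel, 170 mm diameter, 0.3-0.6 kg, on the spindle with a little play; turns both ways (2 to 9 N at a lug). Origin: centre of underside, 30 mm above the table. +x points to its only notch. Six white lugs (12 mm diameter, 42 to 68 mm above the table) stand 70 mm from the axis at 30, 90, 150, 210, 270, 330 deg from +x; flat stubs 36 mm from the axis have tops 46 mm up.
- notch (a point): Mouth of the wheel's only rim notch (15 mm wide, 9 mm deep, red line painted inward of it): middle of the notch, at the rim radius of 85 mm, at the wheel's upper face (42 mm above the table). Turns with the carousel.
- mark (a point): Place where the notch must be: in front of the catch, 85 mm from the spindle axis along the collector's +x, 42 mm above the table. Fixed to the collector.
- catch (a joint): Yellow spring catch, 30 x 13 x 10 mm, 31 to 41 mm above the table, sliding along the collector's x. Value in m: 0 = fully in, about 0.006 = riding on the rim. The spring presses 2.5 to 4 N. In the notch its square nose has 1 mm play to each side and stops the wheel dead both ways: the push force then climbs steeply.
- lock (a joint): Blue lock slide, a 14 x 34 x 10 mm bar with an upright knob. Value in m: near 0 = open, 0.034 = fully home at its end stop behind the catch. It moves towards the collector's -y, 119 mm from the spindle axis, against about 2.5 N of friction and stays where left. While the catch rides on the rim it is blocked at about 0.012.
- lock_knob (a point): Top centre of the blue lock slide's upright round knob (14 mm diameter, 26 mm tall, from 41 to 67 mm above the table). Moves with the slide.
- vial_a: Small amber vial with black cap, 18 mm diameter, 34 mm tall, standing loose on the deck's corner; leave it. Origin: centre of its underside.
- vial_b: Second amber vial, like the first, on another corner of the deck; leave it. Origin: centre of its underside.
- flask: Conical glass flask, 80 mm base, 130 mm tall, bystander. Origin: centre of its underside.
- solvent: Amber bottle with blue cap, 72 mm diameter, 170 mm tall, bystander. Origin: centre of its underside.
- beaker: Glass beaker, 68 mm diameter, 85 mm tall, bystander. Origin: centre of its underside.
- tip_box: Red box of pipette tips, 85 x 120 x 55 mm, bystander. Origin: centre of its underside.
- driver: Screwdriver lying on the table, 180 mm long, bystander. Origin: on its underside, at its middle.
- jar: Glass jar with white lid, 56 mm diameter, 60 mm tall, bystander. Origin: centre of its underside.

How it is judged (in metres and radians):
On the way, in this order (a step that is already met when the one before it is completed fails the run):
1. the yellow catch is fully in the notch, which faces the mark, and the fingers lean on the carousel with a steady push of 10 N or more (value of joint catch below 0.0015 m and horizontal distance between notch and mark below 0.004 m and angle between carousel's own z axis and vertical below 0.03 rad and z of carousel in the frame of collector below 0.033 m and contact force between the fingers and carousel above 10 N), for 0.35 s.
2. the blue lock slide is fully home with the catch still in the notch (value of joint catch below 0.0015 m and horizontal distance between notch and mark below 0.004 m and angle between carousel's own z axis and vertical below 0.03 rad and z of carousel in the frame of collector below 0.033 m and value of joint lock above 0.031 m), for 0.2 s.
At the end, for the whole second after the job is handed in: The catch is within 1.5 mm of fully in, the notch is within 4 mm of the mark, the carousel lies flat (within 0.03 rad, not lifted by 3 mm) and still on its spindle, and the lock slide is within 3 mm of its end stop (all of step 2 and angular speed of carousel below 0.05 rad/s); the robot touches nothing.
It fails at once if carousel forced: the robot pushes it with more than 20 N (contact force between any of the fingers, the arm and carousel above 20 N).
It fails at once if lock slide forced: pushed with more than 20 N (contact force between any of the fingers, the arm and lock above 20 N).
It fails at once if the yellow catch is handled: the robot presses on it with more than 3 N (contact force between any of the fingers, the arm and catch above 3 N).
It fails at once if a vial or another bystander is shifted by more than 15 mm or tipped (distance of any of vial_a, vial_b, flask, solvent, beaker, tip_box, driver, jar from where it was at the start of the episode above 0.015 m or angle between any of vial_a, vial_b, flask, solvent, beaker, tip_box, jar's own z axis and vertical above 0.3 rad).
It also fails if it takes over 64 s, if anything falls off the work surface, if the arm or the gripper's body presses on something with over 40 N, if the wrist force passes 120 N, or if a joint passes its speed limit or range.

## Working session

There is one attempt and no reset: what is moved stays moved. The work goes in short steps, Python scripts to look and compute and a shell command to move; the robot and the scene stay as the last step left them, time stands still between calls to the robot, and variables do not carry over. Pictures are saved under pics/ and viewed, about 8 in all and at most 12, crops included, and the job is handed in when it is done.

```bash
mkdir -p pics; ls; python3 - <<'E'
from workcell import robot
import cv2,json,numpy as np
s=robot.state();print(s['time_s'],s['position'],s['eef_rot'],s['ft_force'],s['opening'],robot.tcp_to_grasp)
for n in ("scene","top"):
    cv2.imwrite(f"pics/{n}0.png",robot.snapshot(n)); print(n,robot.camera_info(n))
print(robot.camera_info("wrist"))
E
```

```text
pics
0.0 [ 145.29596189 -632.91841892  188.84865253] [-0.23863962  2.10391544 -2.10028029] [0.63932008 0.16229745 0.18866748] 92.22504426974704 18.700000000000003
scene {'vertical_fov': 47.082236906145916, 'cx': 314.68672069603264, 'cy': 199.75771237755887, 'dist': array([-0.08881518,  0.        ,  0.        ,  0.        ,  0.        ]), 'R': array([[-0.7097766 ,  0.70442624,  0.0009252 ],
       [ 0.59471219,  0.59993212, -0.53516246],
       [-0.37753754, -0.37929556, -0.84474865]]), 't': array([ 347.06015466, -241.57911369, 1463.64514186])}
top {'vertical_fov': 45.23320524543582, 'cx': 323.6188480322193, 'cy': 198.8137382336603, 'dist': array([0.03252207, 0.        , 0.        , 0.        , 0.        ]), 'R': array([[ 0.02130611, -0.99976967,  0.00257929],
       [-0.97803601, -0.02137785, -0.20733681],
       [ 0.20734419,  0.0018949 , -0.97826622]]), 't': array([  16.72633933,  504.03020559, 1634.68243658])}
{'vertical_fov': 58.589626572801926, 'cx': 315.6163467245944, 'cy': 195.3159993001145, 'dist': array([-0.05352748,  0.        ,  0.        ,  0.        ,  0.        ]), 'T_tool_cam': array([[-4.76845489e-04,  9.59204417e-01,  2.82713034e-01,
        -7.91264272e+01],
       [-5.37027742e-04, -2.82713271e-01,  9.59204315e-01,
        -1.94739205e+02],
       [ 9.99999742e-01,  3.05567508e-04,  6.49929930e-04,
         2.34239295e-01],
       [ 0.00000000e+00,  0.00000000e+00,  0.00000000e+00,
         1.00000000e+00]])}
```

View pics/top0.png

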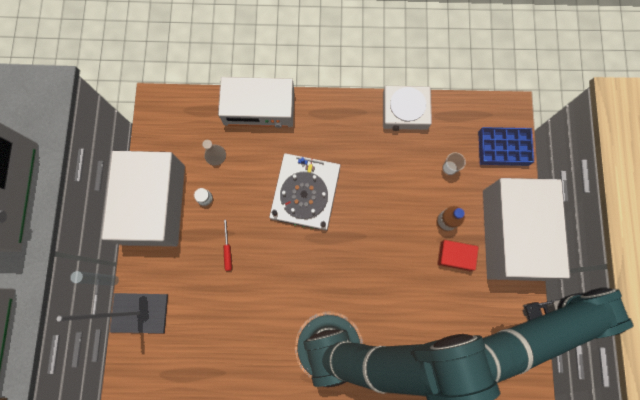

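View pics/scene0.png

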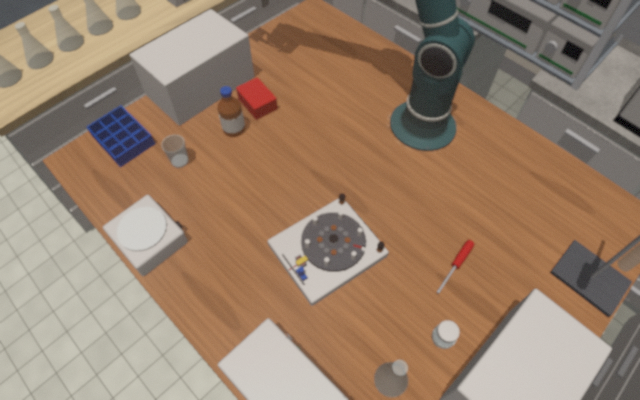

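```bash
cat > h.py <<'E'
import cv2,numpy as np
from scipy.spatial.transform import Rotation as Ro
from workcell import robot
def cam(n,st=None):
    c=robot.camera_info(n); f=200/np.tan(np.radians(c['vertical_fov']/2))
    K=np.array([[f,0,c['cx']],[0,f,c['cy']],[0,0,1.]])
    if n=='wrist':
        T=np.eye(4);T[:3,:3]=Ro.from_rotvec(st['eef_rot']).as_matrix();T[:3,3]=st['position']
        M=np.linalg.inv(T@np.array(c['T_tool_cam']));R,t=M[:3,:3],M[:3,3]
    else: R,t=np.array(c['R']),np.array(c['t'])
    return K,np.array(c['dist']),R,t
def onplane(C,uv,z):
    K,d,R,t=C;u=cv2.undistortPoints(np.array(uv,float).reshape(-1,1,2),K,d).reshape(-1,2)
    D=np.c_[u,np.ones(len(u))]@R;o=-R.T@t
    return o+D*((z-o[2])/D[:,2])[:,None]
def proj(C,X):
    K,d,R,t=C;return cv2.projectPoints(np.array(X,float).reshape(-1,1,3),cv2.Rodrigues(R)[0],t,K,d)[0].reshape(-1,2)
E
python3 - <<'E'
from h import *
im=cv2.imread('pics/top0.png');C=cam('top')
cr=im[140:240,255:355];cr2=cv2.imread('pics/scene0.png')[190:310,260:400]
a=cv2.resize(cr,(500,500),interpolation=cv2.INTER_CUBIC);b=cv2.resize(cr2,None,fx=2,fy=2,interpolation=cv2.INTER_CUBIC)
o=np.zeros((500,790,3),np.uint8);o[:,:500]=a;o[:b.shape[0],505:505+b.shape[1]]=b
cv2.imwrite('pics/c1.png',o)
h=cv2.cvtColor(im,cv2.COLOR_BGR2HSV)
white=((h[...,1]<50)&(h[...,2]>150)).astype(np.uint8);white=cv2.morphologyEx(white,cv2.MORPH_CLOSE,np.ones((3,3)))
cs=[c for c in cv2.findContours(white,0,2)[0] if cv2.pointPolygonTest(c,(275,212),True)>-12 and cv2.contourArea(c)>200]
for c in cs:
    r=cv2.minAreaRect(cv2.convexHull(c));bx=cv2.boxPoints(r);print(r,onplane(C,bx,30).round(0))
Y=cv2.inRange(h,(22,120,120),(35,255,255));B=cv2.inRange(h,(105,120,60),(128,255,255))
for n,M,z in(('y',Y,41),('b',B,55)):
    v,u=np.nonzero(M[140:240,255:355]);u+=255;v+=140;print(n,len(u),u.mean(),v.mean(),onplane(C,[[u.mean(),v.mean()]],z).round(1))
D=((h[...,2]<110)&(h[...,1]<90)).astype(np.uint8)[150:232,268:342]
n,l,s,ce=cv2.connectedComponentsWithStats(D)
for i in range(1,n):
    if s[i,4]>20: print(s[i],ce[i]+[268,150],onplane(C,[ce[i]+[268,150]],42).round(1))
E
```

```text
((304.5376281738281, 190.81813049316406), (58.65431594848633, 66.82608032226562), 11.689369201660156) [[436. 219.  30.]
 [678. 180.  30.]
 [638. -29.  30.]
 [398.  15.  30.]]
y 25 309.44 167.92 [[618.2  80.9  41. ]]
b 25 302.36 160.84 [[639.9 106.4  55. ]]
[  13   23   46   46 1301] [304.05764796 195.30514988] [[517.   97.2  42. ]]
```

View pics/c1.png

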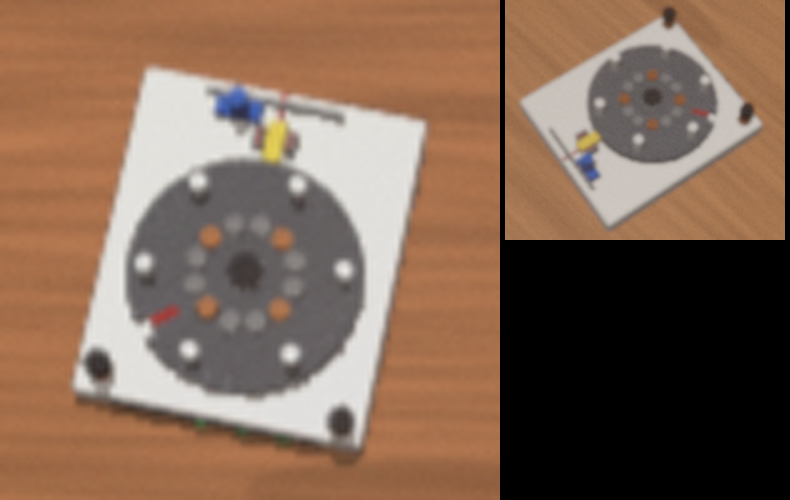

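```bash
cat >> h.py <<'E'
def pose():
    s=robot.state();R=Ro.from_rotvec(s['eef_rot']).as_matrix()
    print('t',round(s['time_s'],2),'p',np.round(s['position'],1),'F',np.round(s['ft_force'],1),'open',round(s['opening'],1),'q7',np.round(s['q'][6],2),'xaxis yaw',round(np.degrees(np.arctan2(R[1,0],R[0,0])),1),'tilt',np.round(R[:,1],3))
    return s,R
def delta(p,s,R): return R.T@(np.array(p,float)-s['position'])
E
python3 - <<'E'
from h import *
s,R=pose();print(R.round(3))
print('to stage',delta([480,98,300],s,R).round(0))
C=cam('top')
print(onplane(C,[[284,205]],42),onplane(C,[[304,194.5]],48))
for n,uv,z in(('solvent',(453,218),80),('tip',(459,255),30),('jar',(203,197),30),('beaker',(453,165),40),('flask',(213,153),50),('driver',(227,250),8)):print(n,onplane(C,[uv],z).round())
E
```

```text
t 0.1 p [ 145.4 -633.   188.9] F [-0.4  0.9 -0.6] open 91.8 q7 -0.06 xaxis yaw -167.1 tilt [-0.     0.002 -1.   ]
[[-0.975 -0.     0.224]
 [-0.224  0.002 -0.975]
 [ 0.    -1.    -0.002]]
to stage [-490. -110. -638.]
[[480.49093092 166.83980095  42.        ]] [[518.62464639  97.2045403   48.        ]]
solvent [[ 440. -417.   80.]]
tip [[ 319. -446.   30.]]
jar [[506. 457.  30.]]
beaker [[ 640. -434.   40.]]
flask [[663. 428.  50.]]
driver [[321. 364.   8.]]
```

```bash
python3 -m creep '[{"tx":-33,"ty":-25,"tz":-42,"turn":0},{"tx":-33,"ty":-25,"tz":-42,"turn":0},{"tx":-33,"ty":-25,"tz":-42,"turn":0},{"tx":-33,"ty":-25,"tz":-42,"turn":0},{"tx":-33,"ty":-15,"tz":-42,"turn":0}]' 255 40; python3 -m creep '[{"tx":-33,"ty":0,"tz":-42,"turn":0},{"tx":-33,"ty":0,"tz":-42,"turn":0},{"tx":-33,"ty":0,"tz":-42,"turn":0},{"tx":-33,"ty":0,"tz":-42,"turn":0},{"tx":-33,"ty":0,"tz":-42,"turn":0}]'; python3 -m creep '[{"tx":-33,"ty":0,"tz":-42,"turn":0},{"tx":-33,"ty":0,"tz":-42,"turn":0},{"tx":-33,"ty":0,"tz":-42,"turn":0},{"tx":-33,"ty":0,"tz":-42,"turn":0},{"tx":-33,"ty":0,"tz":-42,"turn":0}]'; python3 - <<'E'
from h import *
s,R=pose();print('to stage',delta([480,98,300],s,R).round(0))
E
```

```text
time_s: 0.72
position: [259.6, -386.0, 302.9]
eef_rot: [-0.235, 2.117, -2.098]
ft_force: [0.6, 0.1, 0.0]
opening: 44.2
time_s: 1.35
position: [377.5, -136.7, 305.3]
eef_rot: [-0.233, 2.112, -2.101]
ft_force: [1.4, -0.2, 0.1]
opening: 0.3
time_s: 1.98
position: [494.9, 111.4, 306.0]
eef_rot: [-0.23, 2.111, -2.105]
ft_force: [0.3, -0.7, 0.1]
opening: 0.4
t 1.98 p [494.9 111.4 306. ] F [ 0.3 -0.7  0.1] open 0.4 q7 -1.77 xaxis yaw -167.6 tilt [-0.001  0.003 -1.   ]
to stage [17.  6. 10.]
```

```bash
python3 - <<'E'
from h import *
s,R=pose();im=robot.snapshot('wrist');cv2.imwrite('pics/w1.png',im)
np.save('w1.npy',np.r_[s['position'],s['eef_rot']])
E
```

```text
t 1.98 p [494.9 111.4 306. ] F [ 0.3 -0.7  0.1] open 0.4 q7 -1.77 xaxis yaw -167.6 tilt [-0.001  0.003 -1.   ]
```

View pics/w1.png

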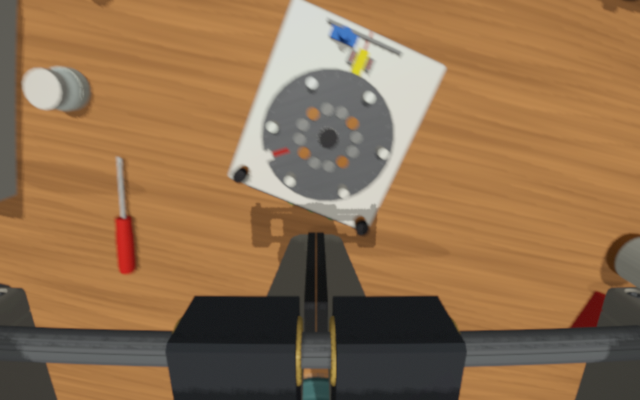

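```bash
python3 - <<'E'
from h import *
P=np.load('w1.npy');C=cam('wrist',{'position':P[:3],'eef_rot':P[3:]});im=cv2.imread('pics/w1.png');h=cv2.cvtColor(im,cv2.COLOR_BGR2HSV)
L=[]
for x,y in[(311,83),(369,98),(383,154),(344,192),(289,181),(272,127)]:
    w=(h[y-9:y+10,x-9:x+10,2]>175)&(h[y-9:y+10,x-9:x+10,1]<45)
    n,l,s,c=cv2.connectedComponentsWithStats(w.astype(np.uint8),connectivity=4)
    i=min((k for k in range(1,n) if s[k,4]>15),key=lambda k:np.hypot(*(c[k]-9)));q=c[i]+[x-9,y-9];p=onplane(C,[q],66)[0];L.append(p);print(s[i,2:],q.round(1),p.round(1))
L=np.array(L);ce=L.mean(0)[:2];d=L[:,:2]-ce;print('centre',ce.round(1),'r',np.hypot(*d.T).round(1),'ang',np.degrees(np.arctan2(d[:,1],d[:,0])).round(1))
sp=onplane(C,[(328.5,138.5)],54)[0];print('spindle',sp)
for n,m,z in(('yel',cv2.inRange(h,(22,120,120),(35,255,255)),41),('blue',cv2.inRange(h,(100,120,60),(128,255,255)),52),('red',cv2.inRange(h,(0,150,80),(6,255,255))|cv2.inRange(h,(174,150,80),(180,255,255)),42)):
    m[:,:230]=0;m[:,450:]=0;m[220:]=0;v,u=np.nonzero(m);q=onplane(C,np.c_[u,v],z)[:,:2];print(n,len(u),q.mean(0).round(1),(q.mean(0)-ce).round(1))
    if n=='blue': print(np.c_[u,v].min(0),np.c_[u,v].max(0))
print('notch guess',onplane(C,[(270,155.5)],42))
cr=im[0:225,225:450];cv2.imwrite('pics/c2.png',cv2.resize(cr,(600,600),interpolation=cv2.INTER_CUBIC))
w=((h[...,2]>150)&(h[...,1]<60)).astype(np.uint8);w[225:]=0;c=max((c for c in cv2.findContours(w,0,2)[0] if 230<cv2.boundingRect(c)[0]+cv2.boundingRect(c)[2]/2<450),key=cv2.contourArea);print(onplane(C,cv2.boxPoints(cv2.minAreaRect(c)),30).round(0))
for a in onplane(C,[(294,0),(446,66),(228,178)],30):print(a.round(1))
E
```

```text
[11 11 92] [311.2  82.4] [580.1 135.6  66. ]
[11 11 89] [369.3  96.9] [578.9  65.2  66. ]
[ 14  16 134] [386.2 155.2] [516.  27.  66.]
[ 19  13 140] [345.1 196.2] [453.7  64.2  66. ]
[10  9 71] [289.4 181. ] [458.1 137.2  66. ]
[10 10 82] [271.4 126.6] [519.8 171.6  66. ]
centre [517.8 100.1] r [71.7 70.4 73.1 73.5 70.2 71.5] ang [  29.7  -29.8  -91.4 -150.7  148.2   88.4]
spindle [519.09628983 100.44523396  54.        ]
yel 248 [617.   83.6] [ 99.3 -16.5]
blue 308 [640.7 110. ] [123.    9.9]
[332  26] [356  45]
red 39 [487.7 156.9] [-30.1  56.8]
notch guess [[479.84671294 169.09372851  42.        ]]
[[441. 240.  30.]
 [675. 179.  30.]
 [641. -26.  30.]
 [388.   9.  30.]]
[670.  176.8  30. ]
[637.6 -25.1  30. ]
[434.7 220.7  30. ]
```

View pics/c2.png

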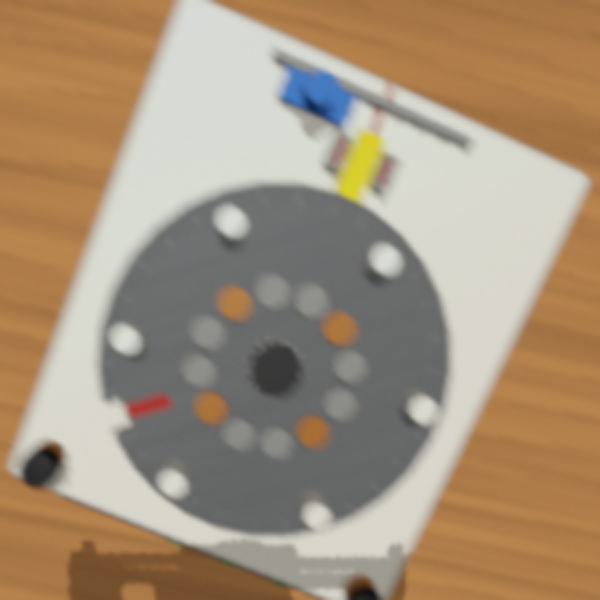

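```bash
python3 -m creep '[{"tx":0,"ty":0,"tz":0,"turn":-10.6},{"tx":0,"ty":0,"tz":0,"turn":-10.6},{"tx":0,"ty":0,"tz":0,"turn":-10.6},{"tx":0,"ty":0,"tz":0,"turn":-10.6},{"tx":0,"ty":0,"tz":0,"turn":-10.6}]'; python3 -m creep '[{"tx":0,"ty":0,"tz":0,"turn":-10.6},{"tx":0,"ty":0,"tz":0,"turn":-10.6},{"tx":0,"ty":0,"tz":0,"turn":-10.6},{"tx":0,"ty":0,"tz":0,"turn":-10.6},{"tx":0,"ty":0,"tz":0,"turn":-10}]'; python3 - <<'E'
from h import *
s,R=pose();print(delta([564.5,161.7,50],s,R).round(1))
E
```

```text
time_s: 2.65
position: [494.3, 121.2, 303.6]
eef_rot: [-0.985, 1.515, -1.495]
ft_force: [0.7, -0.6, -0.1]
opening: 0.4
time_s: 3.28
position: [492.5, 119.2, 301.8]
eef_rot: [-1.409, 0.828, -0.808]
ft_force: [0.7, -0.8, 1.5]
opening: 0.7
t 3.27 p [492.5 119.2 301.8] F [ 0.7 -0.8  1.5] open 0.7 q7 -0.02 xaxis yaw -60.2 tilt [-0.009  0.008 -1.   ]
[  1.8 251.5  84.6]
```

```bash
python3 -m creep '[{"tx":0,"ty":0,"tz":28,"turn":0},{"tx":0,"ty":0,"tz":28,"turn":0},{"tx":0,"ty":0,"tz":28,"turn":1},{"tx":0,"ty":50,"tz":0,"turn":0},{"tx":0,"ty":50,"tz":0,"turn":0}]';  python3 -m creep '[{"tx":0,"ty":50,"tz":0,"turn":0},{"tx":0,"ty":20,"tz":0,"turn":0},{"tx":0,"ty":0,"tz":0,"turn":0},{"tx":0,"ty":0,"tz":0,"turn":0},{"tx":0,"ty":0,"tz":0,"turn":0}]'; python3 - <<'E'
from h import *
s,R=pose();print(delta([564.5,161.7,50],s,R).round(1))
im=robot.snapshot('wrist');C=cam('wrist',s)
a=np.radians(28.7+60*np.arange(6))
for X in np.c_[518.5+70*np.cos(a),100+70*np.sin(a),0*a+68]:
    cv2.circle(im,tuple(int(i) for i in proj(C,X)[0]),3,(0,255,0),1)
cv2.imwrite('pics/w2.png',im)
E
```

```text
time_s: 3.9
position: [568.5, 160.6, 200.4]
eef_rot: [-1.401, 0.84, -0.827]
ft_force: [0.6, -0.3, 0.0]
opening: 0.6
time_s: 4.53
position: [567.9, 160.2, 128.3]
eef_rot: [-1.402, 0.841, -0.826]
ft_force: [0.3, 0.0, 0.0]
opening: 0.6
t 4.53 p [567.9 160.2 128.3] F [0.3 0.  0. ] open 0.6 q7 -0.28 xaxis yaw -61.4 tilt [-0.007  0.007 -1.   ]
[-2.2 78.3 -2.1]
```

View pics/w2.png

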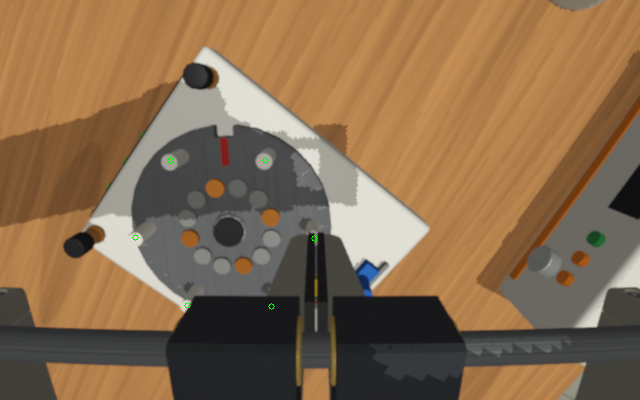

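```bash
python3 -m creep '[{"tx":-3,"ty":30,"tz":-2,"turn":0},{"tx":0,"ty":30,"tz":0,"turn":0},{"tx":0,"ty":16,"tz":0,"turn":0},{"tx":0,"ty":0,"tz":0,"turn":0},{"tx":0,"ty":0,"tz":0,"turn":0}]';  python3 - <<'E'
from h import *
s,R=pose();print(delta([564.5,161.7,50],s,R).round(1), delta([579.9,133.6,50],s,R).round(1))
E
```

```text
time_s: 5.2
position: [569.1, 163.8, 56.5]
eef_rot: [-1.395, 0.834, -0.833]
ft_force: [-0.3, 0.1, -0.4]
opening: 0.6
t 5.2 p [569.1 163.8  56.5] F [-0.3  0.1 -0.4] open 0.6 q7 -0.35 xaxis yaw -61.4 tilt [ 0.004  0.009 -1.   ]
[-0.3  6.5 -5.1] [31.7  6.3 -5. ]
```

```bash
python3 -m creep '[{"tx":3,"ty":6,"tz":-5,"turn":0},{"tx":3,"ty":0,"tz":0,"turn":0},{"tx":3,"ty":0,"tz":0,"turn":0},{"tx":2,"ty":0,"tz":0,"turn":0},{"tx":2,"ty":0,"tz":0,"turn":0}]';  python3 -c "
from h import *
s,R=pose();print(delta([579.9,133.6,50],s,R).round(1),R.T@s['ft_force'])"; python3 -m creep '[{"tx":2,"ty":0,"tz":0,"turn":0},{"tx":1,"ty":0,"tz":0,"turn":0},{"tx":1,"ty":0,"tz":0,"turn":0},{"tx":1,"ty":0,"tz":0,"turn":0},{"tx":1,"ty":0,"tz":0,"turn":0}]'; python3 -c "
from h import *
s,R=pose();print(delta([579.9,133.6,50],s,R).round(1),R.T@s['ft_force'])"
```

```text
time_s: 5.82
position: [572.5, 149.1, 52.2]
eef_rot: [-1.392, 0.832, -0.835]
ft_force: [-0.2, -0.5, -0.4]
opening: 0.4
t 5.83 p [572.5 149.1  52.2] F [-0.2 -0.5 -0.4] open 0.4 q7 -0.33 xaxis yaw -61.5 tilt [ 0.008  0.009 -1.   ]
[17.1  2.1 -1. ] [ 0.31957522  0.38522543 -0.39735661]
time_s: 6.45
position: [575.6, 143.6, 52.1]
eef_rot: [-1.392, 0.832, -0.835]
ft_force: [-0.7, -0.4, 0.5]
opening: 0.3
t 6.45 p [575.6 143.6  52.1] F [-0.7 -0.4  0.5] open 0.3 q7 -0.32 xaxis yaw -61.5 tilt [ 0.008  0.01  -1.   ]
[10.9  2.1 -1. ] [-0.00838352 -0.48444916 -0.7673231 ]
```

```bash
python3 -m creep '[{"tx":1,"ty":1,"tz":0,"turn":0},{"tx":1,"ty":0,"tz":0,"turn":0},{"tx":1,"ty":0,"tz":0,"turn":0},{"tx":1,"ty":0,"tz":0,"turn":0},{"tx":1,"ty":0,"tz":0,"turn":0}]'; python3 -c "
from h import *
s,R=pose();print(delta([579.9,133.6,50],s,R).round(1),R.T@s['ft_force'])"; python3 -m creep '[{"tx":1,"ty":0,"tz":0,"turn":0},{"tx":1,"ty":0,"tz":0,"turn":0},{"tx":1,"ty":0,"tz":0,"turn":0},{"tx":1,"ty":0,"tz":0,"turn":0},{"tx":1,"ty":0,"tz":0,"turn":0}]'; python3 -c "
from h import *
s,R=pose();print(delta([579.9,133.6,50],s,R).round(1),R.T@s['ft_force'])"
```

```text
time_s: 7.08
position: [578.1, 139.0, 51.0]
eef_rot: [-1.392, 0.832, -0.835]
ft_force: [0.6, 0.2, 0.6]
opening: 0.2
t 7.08 p [578.1 139.   51. ] F [0.6 0.2 0.6] open 0.2 q7 -0.31 xaxis yaw -61.5 tilt [ 0.008  0.01  -1.   ]
[ 5.6  1.  -1. ] [ 0.05907551 -0.59803806  0.63227964]
time_s: 7.7
position: [580.7, 134.3, 51.0]
eef_rot: [-1.392, 0.832, -0.835]
ft_force: [0.6, -0.8, -0.0]
opening: 0.4
t 7.7 p [580.7 134.3  51. ] F [ 0.6 -0.8 -0. ] open 0.4 q7 -0.3 xaxis yaw -61.5 tilt [ 0.008  0.01  -1.   ]
[ 0.2  1.  -1. ] [0.96877672 0.0419446  0.16365423]
```

```bash
python3 - <<'E'
from h import *
s,R=pose();w=robot.snapshot('wrist');t=robot.snapshot('top');z=robot.snapshot('scene')
cv2.imwrite('pics/w3.png',w);cv2.imwrite('pics/t3.png',t);cv2.imwrite('pics/s3.png',z)
o=np.zeros((560,800,3),np.uint8)
o[:280,:400]=cv2.resize(w[60:340,120:520],(400,280));o[:280,400:]=cv2.resize(t[130:270,220:420],(400,280),interpolation=cv2.INTER_CUBIC)
o[280:,:400]=cv2.resize(z[170:310,240:440],(400,280),interpolation=cv2.INTER_CUBIC)
o[280:,400:800]=cv2.resize(w[180:320,215:415],(400,280),interpolation=cv2.INTER_CUBIC)
cv2.imwrite('pics/c3.png',o)
E
```

```text
t 7.7 p [580.7 134.3  51. ] F [ 0.6 -0.8 -0. ] open 0.4 q7 -0.3 xaxis yaw -61.5 tilt [ 0.008  0.01  -1.   ]
```

View pics/c3.png

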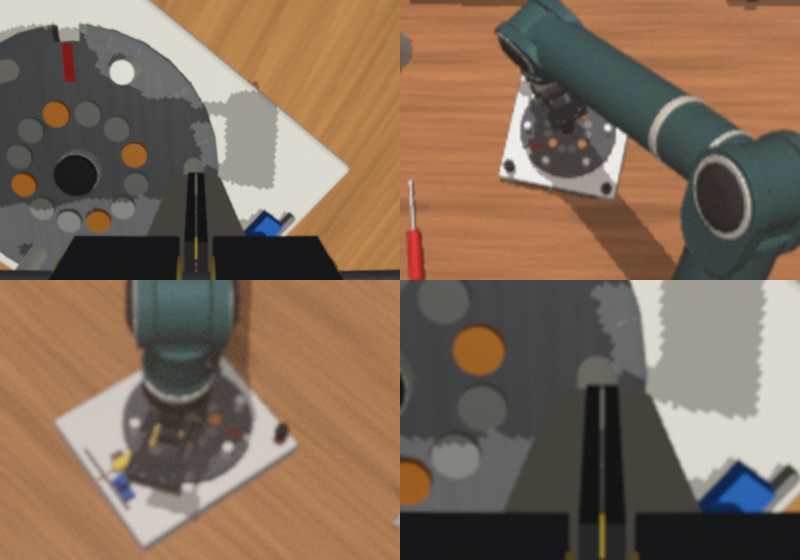

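```bash
python3 - <<'E'
from h import *
A=[('w2',{'position':np.array([567.9,160.2,128.3]),'eef_rot':np.array([-1.402,.841,-.826])}),('w3',{'position':np.array([580.7,134.3,51.0]),'eef_rot':np.array([-1.392,.832,-.835])})]
for n,s in A:
    C=cam('wrist',s);im=cv2.imread(f'pics/{n}.png');h=cv2.cvtColor(im,cv2.COLOR_BGR2HSV)
    m=(cv2.inRange(h,(0,130,60),(6,255,255))|cv2.inRange(h,(174,130,60),(180,255,255)));m[250:]=0;m[:,300:]=0
    v,u=np.nonzero(m);q=onplane(C,np.c_[u,v],42)[:,:2].mean(0);d=q-[518.5,100];print(n,'red',len(u),q.round(1),np.hypot(*d).round(1),np.degrees(np.arctan2(d[1],d[0])).round(1))
    R=Ro.from_rotvec(s['eef_rot']).as_matrix()
    print(' tcp',proj(C,s['position']).round(0),'tip corners x-10,0,+10',proj(C,[s['position']+R@[x,0,0] for x in(-10,0,10)]).round(0)[:,1])
    for a in(28.7,88.7):
        c=[518.5+70*np.cos(np.radians(a)),100+70*np.sin(np.radians(a))]
        print(' lug',a,proj(C,[c+[42],c+[68]]).round(0).tolist())
    sp=onplane(C,[[ (229,231) if n=='w2' else (197,235)]],54);print(' spindle',sp.round(1))
E
python3 - <<'E'
import cv2
im=cv2.imread('pics/w3.png')
cv2.imwrite('pics/c4.png',cv2.resize(im[100:340,140:460],(800,600),interpolation=cv2.INTER_CUBIC))
E
```

```text
w2 red 205 [486.5 154.8] 63.5 120.3
 tcp [[317. 232.]] tip corners x-10,0,+10 [216. 232. 248.]
 lug 28.7 [[314.0, 226.0], [314.0, 238.0]]
 lug 88.7 [[270.0, 155.0], [266.0, 161.0]]
 spindle [[519.  100.5  54. ]]
w3 red 412 [486.4 154.9] 63.6 120.3
 tcp [[317. 232.]] tip corners x-10,0,+10 [216. 232. 248.]
 lug 28.7 [[315.0, 227.0], [316.0, 244.0]]
 lug 88.7 [[253.0, 127.0], [245.0, 132.0]]
 spindle [[519.6 100.4  54. ]]
```

View pics/c4.png

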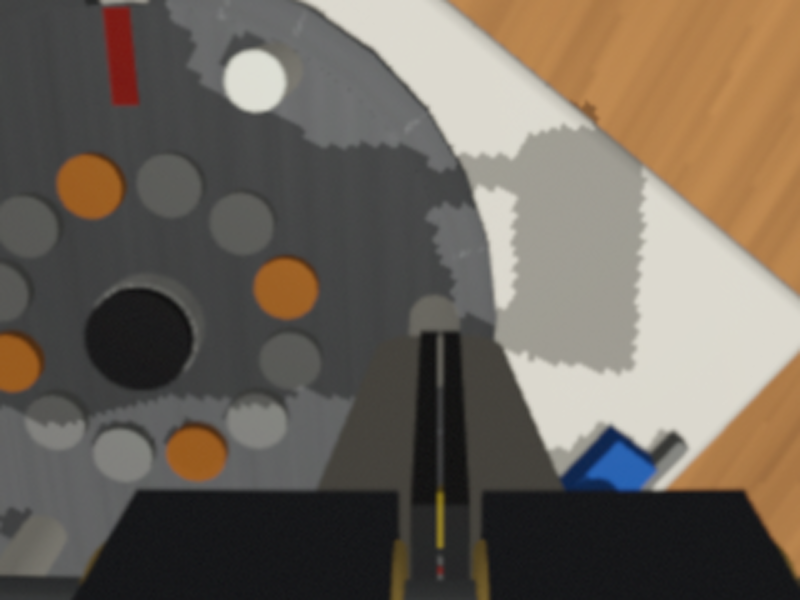

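```bash
python3 -m creep '[{"tx":0,"ty":-25,"tz":0,"turn":0},{"tx":-24,"ty":0,"tz":37,"turn":0},{"tx":0,"ty":20,"tz":0,"turn":0},{"tx":0,"ty":8,"tz":0,"turn":0},{"tx":0,"ty":3,"tz":0,"turn":0}]'; python3 -m creep '[{"tx":0,"ty":3,"tz":0,"turn":0},{"tx":0,"ty":2,"tz":0,"turn":0},{"tx":0,"ty":2,"tz":0,"turn":0},{"tx":0,"ty":2,"tz":0,"turn":0},{"tx":0,"ty":2,"tz":0,"turn":0}]'
```

```text
time_s: 8.48
position: [601.7, 171.9, 44.4]
eef_rot: [-1.393, 0.834, -0.837]
ft_force: [-0.3, -0.1, -0.0]
opening: 0.2
time_s: 9.1
position: [601.9, 170.4, 33.1]
eef_rot: [-1.393, 0.835, -0.838]
ft_force: [-0.5, -0.7, 0.1]
opening: 0.4
```

```bash
python3 -c "
from h import *
w=robot.snapshot('wrist');cv2.imwrite('pics/w4.png',w);pose()"
```

```text
t 9.15 p [601.8 170.3  32.8] F [ 0.   0.2 -0.3] open 0.3 q7 -0.35 xaxis yaw -61.7 tilt [ 0.006  0.007 -1.   ]
```

```bash
python3 -m creep '[{"tx":0,"ty":1.5,"tz":0,"turn":0},{"tx":0,"ty":1,"tz":0,"turn":0},{"tx":0,"ty":1,"tz":0,"turn":0},{"tx":0,"ty":1,"tz":0,"turn":0},{"tx":0,"ty":1,"tz":0,"turn":0}]'; python3 -m creep '[{"tx":0,"ty":1,"tz":0,"turn":0},{"tx":0,"ty":1,"tz":0,"turn":0},{"tx":0,"ty":1,"tz":0,"turn":0},{"tx":0,"ty":1,"tz":0,"turn":0},{"tx":0,"ty":1,"tz":0,"turn":0}]'
```

```text
time_s: 9.78
position: [601.9, 170.5, 27.1]
eef_rot: [-1.393, 0.835, -0.838]
ft_force: [0.3, 0.2, -0.6]
opening: 0.6
time_s: 10.4
position: [601.9, 170.6, 21.8]
eef_rot: [-1.393, 0.835, -0.838]
ft_force: [-0.1, -0.4, 1.2]
opening: 0.3
```

View pics/w4.png

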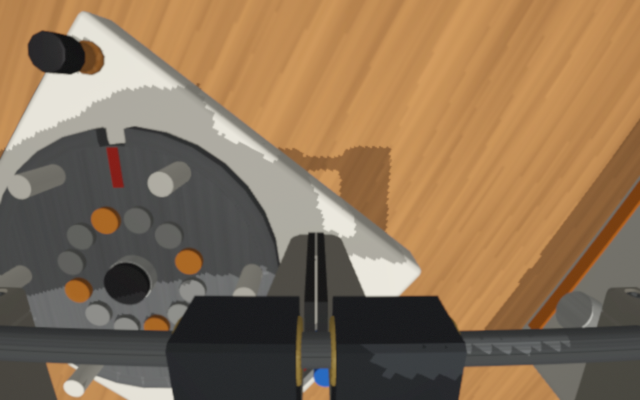

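```bash
python3 -m creep '[{"tx":0,"ty":1,"tz":0,"turn":0},{"tx":0,"ty":1,"tz":0,"turn":0},{"tx":0,"ty":1,"tz":0,"turn":0},{"tx":0,"ty":1,"tz":0,"turn":0},{"tx":0,"ty":1,"tz":0,"turn":0}]'; python3 -m creep '[{"tx":0,"ty":1,"tz":0,"turn":0},{"tx":0,"ty":1,"tz":0,"turn":0},{"tx":0,"ty":1,"tz":0,"turn":0},{"tx":0,"ty":1,"tz":0,"turn":0},{"tx":0,"ty":1,"tz":0,"turn":0}]'
```

```text
time_s: 11.02
position: [602.0, 170.7, 16.4]
eef_rot: [-1.393, 0.835, -0.838]
ft_force: [0.6, 0.8, 1.0]
opening: 0.2
time_s: 11.65
position: [602.0, 170.7, 11.0]
eef_rot: [-1.393, 0.835, -0.838]
ft_force: [0.1, 0.4, 0.1]
opening: 0.5
```

```bash
python3 -m creep '[{"tx":0,"ty":1,"tz":0,"turn":0},{"tx":0,"ty":1,"tz":0,"turn":0},{"tx":0,"ty":1,"tz":0,"turn":0},{"tx":0,"ty":1,"tz":0,"turn":0},{"tx":0,"ty":1,"tz":0,"turn":0}]'; python3 -c "
from h import *
import glob
s,R=pose();w=robot.snapshot('wrist');cv2.imwrite('pics/w5.png',w)
z=robot.snapshot('scene');cv2.imwrite('pics/s5.png',z);t=robot.snapshot('top')
o=np.zeros((600,800,3),np.uint8);o[:300,:480]=cv2.resize(w,(480,300));o[300:,:500]=cv2.resize(z[180:300,230:430],(500,300),interpolation=cv2.INTER_CUBIC)
o[300:,500:]=cv2.resize(t[130:230,255:355],(300,300),interpolation=cv2.INTER_CUBIC)
o[:300,480:]=cv2.resize(w[140:300,230:400],(320,300),interpolation=cv2.INTER_CUBIC)
cv2.imwrite('pics/c5.png',o);C=cam('scene');print(proj(C,[s['position'],s['position']+[0,0,20]]))"
```

```text
time_s: 12.28
position: [602.1, 170.7, 5.7]
eef_rot: [-1.393, 0.835, -0.838]
ft_force: [-0.7, 0.3, 6.6]
opening: 0.4
t 12.28 p [602.1 170.7   5.7] F [-0.7  0.3  6.6] open 0.4 q7 -0.37 xaxis yaw -61.7 tilt [ 0.007  0.008 -1.   ]
[[330.36427105 284.40647052]
 [330.60532705 281.4077225 ]]
```

View pics/c5.png

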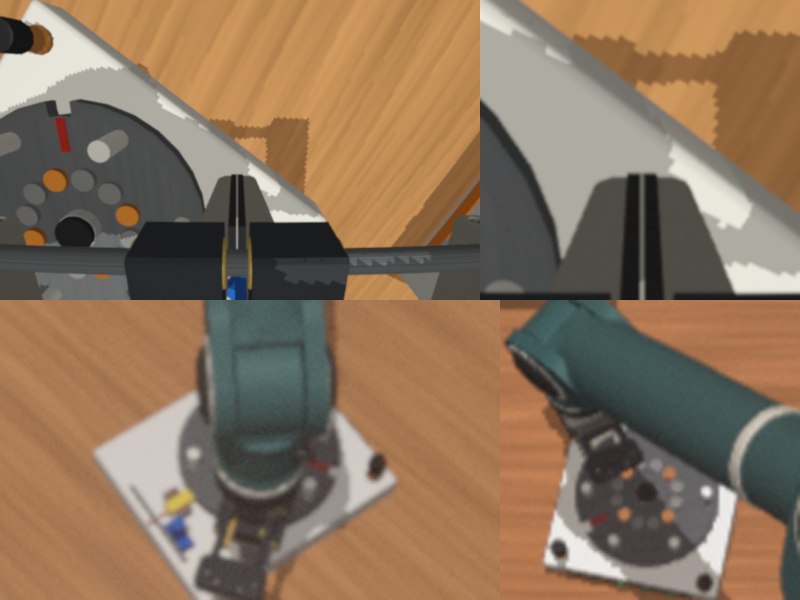

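```bash
python3 -m creep '[{"tx":0,"ty":-5,"tz":0,"turn":0},{"tx":0,"ty":-25,"tz":0,"turn":0},{"tx":0,"ty":0,"tz":0,"turn":0},{"tx":0,"ty":0,"tz":0,"turn":0},{"tx":0,"ty":0,"tz":0,"turn":0}]'; python3 -c "
from h import *
s,R=pose();print(delta([564.5,161.7,24],s,R).round(1))"
```

```text
time_s: 13.05
position: [602.5, 170.6, 39.1]
eef_rot: [-1.392, 0.834, -0.839]
ft_force: [0.0, -0.1, 0.4]
opening: 0.4
t 13.05 p [602.5 170.6  39.1] F [ 0.  -0.1  0.4] open 0.4 q7 -0.35 xaxis yaw -61.7 tilt [ 0.009  0.008 -1.   ]
[-10.1  14.7 -37.8]
```

```bash
python3 -m creep '[{"tx":-10,"ty":-10,"tz":0,"turn":0},{"tx":0,"ty":0,"tz":-38,"turn":0},{"tx":0,"ty":20,"tz":0,"turn":0},{"tx":0,"ty":5,"tz":0,"turn":0},{"tx":0,"ty":0,"tz":0,"turn":0}]'; python3 -c "
from h import *
s,R=pose();print(delta([579.9,133.6,24],s,R).round(1))"
```

```text
time_s: 13.68
position: [563.7, 165.0, 24.0]
eef_rot: [-1.39, 0.833, -0.837]
ft_force: [1.2, -0.1, -1.1]
opening: 0.4
t 13.68 p [563.7 165.   24. ] F [ 1.2 -0.1 -1.1] open 0.4 q7 -0.39 xaxis yaw -61.6 tilt [ 0.009  0.01  -1.   ]
[35.3 -0.2 -0.7]
```

```bash
python3 -m creep '[{"tx":6,"ty":0,"tz":0,"turn":0},{"tx":5,"ty":0,"tz":0,"turn":0},{"tx":3,"ty":0,"tz":0,"turn":0},{"tx":1,"ty":0,"tz":0,"turn":0},{"tx":1,"ty":0,"tz":0,"turn":0}]';  python3 -m creep '[{"tx":1,"ty":0,"tz":0,"turn":0},{"tx":1,"ty":0,"tz":0,"turn":0},{"tx":1,"ty":0,"tz":0,"turn":0},{"tx":1,"ty":0,"tz":0,"turn":0},{"tx":1,"ty":0,"tz":0,"turn":0}]'; python3 -c "
from h import *
s,R=pose();print(delta([579.9,133.6,24],s,R).round(1),R.T@s['ft_force'])"
```

```text
time_s: 14.3
position: [573.4, 150.7, 24.6]
eef_rot: [-1.388, 0.833, -0.838]
ft_force: [0.3, -0.2, 0.0]
opening: 0.7
time_s: 14.92
position: [574.3, 149.0, 24.7]
eef_rot: [-1.387, 0.833, -0.833]
ft_force: [-2.8, 3.3, 0.7]
opening: 0.9
t 14.93 p [574.3 149.   24.7] F [-2.8  3.3  0.7] open 0.9 q7 -0.35 xaxis yaw -61.5 tilt [ 0.009  0.015 -1.   ]
[16.2  0.5 -2.5] [-4.2503023  -0.67256031 -0.9045368 ]
```

```bash
python3 -m creep '[{"tx":1.5,"ty":0.2,"tz":-0.5,"turn":0},{"tx":2,"ty":0,"tz":-0.5,"turn":0},{"tx":2,"ty":0,"tz":0,"turn":0},{"tx":2,"ty":0,"tz":0,"turn":0},{"tx":2,"ty":0,"tz":0,"turn":0}]'; python3 -c "
from h import *
s,R=pose();print(delta([579.9,133.6,24],s,R).round(1),R.T@s['ft_force'])"
```

```text
time_s: 15.55
position: [576.6, 145.1, 24.8]
eef_rot: [-1.382, 0.833, -0.827]
ft_force: [-1.7, 4.6, 0.3]
opening: 0.7
t 15.55 p [576.6 145.1  24.8] F [-1.7  4.6  0.3] open 0.7 q7 -0.33 xaxis yaw -61.3 tilt [ 0.008  0.022 -1.   ]
[11.7  0.5 -2.7] [-4.79762922 -0.22857118  0.73492955]
```

```bash
cat >> h.py <<'E'
def wh(cx=519,cy=100):
    s,R=pose();c=R.T@(np.array([cx,cy,24.])-s['position'])
    # contact face at tool x=+10; lug centre at x=+16 (touching), r=70
    xl=16;zl=c[2]+np.sqrt(70**2-(xl-c[0])**2);w=R@[xl,0,zl]+s['position']-[cx,cy,0]
    a=np.degrees(np.arctan2(w[1],w[0]));yaw=np.degrees(np.arctan2(R[1,0],R[0,0]))
    print('lug ang',round(a,1),'to go',round(a+99.7,1),'lug z in tool',round(zl,1),'yaw err (lug-90-yaw)',round((a-90-yaw+180)%360-180,1),'Ftool',(R.T@s['ft_force']).round(1))
E
python3 -m creep '[{"tx":6,"ty":0.3,"tz":0.6,"turn":4.6},{"tx":6,"ty":0,"tz":0.6,"turn":4.6},{"tx":6,"ty":0,"tz":0.6,"turn":4.6},{"tx":6,"ty":0,"tz":0.6,"turn":4.6},{"tx":6,"ty":0,"tz":0.6,"turn":4.6}]'; python3 -c "
from h import *
wh()"
```

```text
time_s: 16.18
position: [589.6, 121.6, 24.9]
eef_rot: [-1.223, 1.148, -1.128]
ft_force: [-0.5, 4.8, 0.6]
opening: 0.4
t 16.18 p [589.6 121.6  24.9] F [-0.5  4.8  0.6] open 0.4 q7 -0.63 xaxis yaw -84.9 tilt [ 0.009  0.028 -1.   ]
lug ang 4.5 to go 104.2 lug z in tool -2.2 yaw err (lug-90-yaw) -0.7 Ftool [-4.8 -0.4 -0. ]
```

```bash
python3 -m creep '[{"tx":7,"ty":0.3,"tz":0.8,"turn":4.7},{"tx":7,"ty":0,"tz":0.8,"turn":4.7},{"tx":7,"ty":0,"tz":0.8,"turn":4.7},{"tx":7,"ty":0,"tz":0.8,"turn":4.7},{"tx":7,"ty":0,"tz":0.8,"turn":4.7}]'; python3 -c "
from h import *
wh()"
```

```text
time_s: 16.8
position: [592.2, 90.2, 25.0]
eef_rot: [-1.002, 1.46, -1.424]
ft_force: [0.1, 5.6, -0.5]
opening: 0.4
t 16.8 p [592.2  90.2  25. ] F [ 0.1  5.6 -0.5] open 0.4 q7 -0.93 xaxis yaw -109.0 tilt [ 0.012  0.034 -0.999]
lug ang -20.2 to go 79.5 lug z in tool -2.4 yaw err (lug-90-yaw) -1.2 Ftool [-5.3  0.7 -1.7]
```

```bash
python3 -m creep '[{"tx":7,"ty":0.3,"tz":0.8,"turn":4.6},{"tx":7,"ty":0,"tz":0.8,"turn":4.6},{"tx":7,"ty":0,"tz":0.8,"turn":4.6},{"tx":7,"ty":0,"tz":0.8,"turn":4.6},{"tx":7,"ty":0,"tz":0.8,"turn":4.6}]'; python3 -c "
from h import *
wh()"; python3 -m creep '[{"tx":7,"ty":0.3,"tz":0.8,"turn":4.6},{"tx":7,"ty":0,"tz":0.8,"turn":4.6},{"tx":7,"ty":0,"tz":0.8,"turn":4.6},{"tx":7,"ty":0,"tz":0.8,"turn":4.6},{"tx":6,"ty":0,"tz":0.8,"turn":4}]'; python3 -c "
from h import *
wh()"
```

```text
time_s: 17.42
position: [582.5, 62.4, 25.3]
eef_rot: [-0.722, 1.75, -1.693]
ft_force: [1.6, 6.6, -1.8]
opening: 0.9
t 17.43 p [582.5  62.4  25.3] F [ 1.6  6.6 -1.8] open 0.9 q7 -1.23 xaxis yaw -132.6 tilt [ 0.02   0.041 -0.999]
lug ang -43.2 to go 56.5 lug z in tool -2.1 yaw err (lug-90-yaw) -0.5 Ftool [-5.9  2.1 -3.3]
time_s: 18.05
position: [565.3, 42.0, 26.1]
eef_rot: [-0.381, 2.009, -1.929]
ft_force: [2.2, 4.3, -2.2]
opening: 0.1
t 18.05 p [565.3  42.   26.1] F [ 2.2  4.3 -2.2] open 0.1 q7 -1.52 xaxis yaw -155.7 tilt [ 0.035  0.048 -0.998]
lug ang -63.8 to go 35.9 lug z in tool -1.9 yaw err (lug-90-yaw) 1.9 Ftool [-3.7  2.5 -2.9]
```

```bash
python3 -m creep '[{"tx":6.5,"ty":0.6,"tz":0.8,"turn":3.4},{"tx":6.5,"ty":0.4,"tz":0.8,"turn":3.6},{"tx":6,"ty":0.3,"tz":0.8,"turn":3.6},{"tx":5,"ty":0,"tz":0.5,"turn":3},{"tx":3.5,"ty":0,"tz":0.3,"turn":2}]'; python3 -c "
from h import *
wh()"
```

```text
time_s: 18.68
position: [552.5, 30.8, 27.8]
eef_rot: [-0.086, 2.166, -2.068]
ft_force: [4.6, 2.5, -2.1]
opening: 0.3
t 18.68 p [552.5  30.8  27.8] F [ 4.6  2.5 -2.1] open 0.3 q7 -1.74 xaxis yaw -171.8 tilt [ 0.059  0.051 -0.997]
lug ang -75.8 to go 23.9 lug z in tool -3.6 yaw err (lug-90-yaw) 6.0 Ftool [-4.8  2.5 -1.8]
```

```bash
python3 -m creep '[{"tx":4,"ty":1,"tz":0.3,"turn":1},{"tx":4,"ty":1,"tz":0.3,"turn":1},{"tx":4,"ty":0.8,"tz":0.3,"turn":1},{"tx":4,"ty":0.8,"tz":0.3,"turn":1},{"tx":3,"ty":0.5,"tz":0.3,"turn":1}]'; python3 -c "
from h import *
wh()"
```

```text
time_s: 19.3
position: [548.4, 27.0, 28.0]
eef_rot: [0.037, 2.204, -2.096]
ft_force: [5.3, 2.6, -2.1]
opening: 0.3
t 19.3 p [548.4  27.   28. ] F [ 5.3  2.6 -2.1] open 0.3 q7 -1.81 xaxis yaw -177.1 tilt [ 0.086  0.052 -0.995]
lug ang -79.2 to go 20.5 lug z in tool -5.0 yaw err (lug-90-yaw) 7.9 Ftool [-5.2  2.7 -2.2]
```

```bash
python3 -c "
from h import *
s,R=pose();print(np.round(s['q'],2),np.round(s['tau'],1),R.round(3))"
```

```text
t 19.3 p [548.4  27.   28. ] F [ 5.3  2.6 -2.1] open 0.3 q7 -1.81 xaxis yaw -177.1 tilt [ 0.086  0.052 -0.995]
[ 0.2   0.52 -0.34  2.02  0.24  0.55 -1.81] [  1.5 -45.   -2.8 -13.6   0.3   1.4   0.2] [[-0.995  0.086  0.055]
 [-0.051  0.052 -0.997]
 [-0.089 -0.995 -0.048]]
```

```bash
python3 -m creep '[{"tx":-8,"ty":0,"tz":0,"turn":0},{"tx":0,"ty":-30,"tz":0,"turn":-3},{"tx":0,"ty":-20,"tz":0,"turn":-3},{"tx":0,"ty":0,"tz":0,"turn":0},{"tx":0,"ty":0,"tz":0,"turn":0}]'; python3 -c "
from h import *
s,R=pose();tip=s['position']-24*R[:,1];T=lambda p:(R.T@(np.array(p)-tip)).round(1);print(tip,T([480.4,164.7,75]))"
```

```text
time_s: 19.92
position: [551.4, 18.8, 78.5]
eef_rot: [-0.078, 2.141, -2.059]
ft_force: [-0.9, -0.8, -0.2]
opening: 0.5
t 19.93 p [551.4  18.8  78.5] F [-0.9 -0.8 -0.2] open 0.5 q7 -1.68 xaxis yaw -171.1 tilt [ 0.08   0.045 -0.996]
[549.50353482  17.70996847 102.38648105] [  47.7   28.4 -155.1]
```

```bash
python3 -m creep '[{"tx":16,"ty":5,"tz":-52,"turn":0},{"tx":16,"ty":5,"tz":-52,"turn":0},{"tx":16,"ty":5,"tz":-51,"turn":0},{"tx":0,"ty":0,"tz":0,"turn":0},{"tx":0,"ty":0,"tz":0,"turn":0}]'; cat >> h.py <<'E'
def red(c=(519,100),save=None):
    s=robot.state();im=robot.snapshot('wrist');C=cam('wrist',s)
    if save: cv2.imwrite(save,im)
    h=cv2.cvtColor(im,cv2.COLOR_BGR2HSV);m=cv2.inRange(h,(0,130,50),(6,255,255))|cv2.inRange(h,(174,130,50),(180,255,255))
    v,u=np.nonzero(m)
    if len(u)==0: print('no red');return
    q=onplane(C,np.c_[u,v],42)[:,:2]-c;r=np.hypot(*q.T);k=(r>40)&(r<82)
    if k.sum(): d=q[k].mean(0);print('red n',k.sum(),'r',r[k].mean().round(1),'ang',np.degrees(np.arctan2(d[1],d[0])).round(1),'pix',u[k].mean().round(),v[k].mean().round())
E
python3 -c "
from h import *
s,R=pose();red(save='pics/w6.png')
tip=s['position']-24*R[:,1];T=lambda p:(R.T@(np.array(p)-tip)).round(1);print(tip,T([480.4,164.7,49]))"
```

```text
time_s: 20.55
position: [478.3, 166.1, 59.6]
eef_rot: [-0.078, 2.145, -2.068]
ft_force: [0.4, -0.6, 0.4]
opening: 0.2
t 20.55 p [478.3 166.1  59.6] F [ 0.4 -0.6  0.4] open 0.2 q7 -2.06 xaxis yaw -171.4 tilt [ 0.074  0.042 -0.996]
red n 405 r 62.9 ang 8.2 pix 439.0 69.0
[476.55512712 165.0870049   83.49264575] [-1.  34.6  2. ]
```

```bash
python3 -m creep '[{"tx":0,"ty":18,"tz":1,"turn":0},{"tx":0,"ty":14,"tz":0,"turn":0},{"tx":0,"ty":2,"tz":0,"turn":0},{"tx":-4,"ty":0,"tz":0,"turn":0},{"tx":-4,"ty":0,"tz":0,"turn":0}]'; cat >> h.py <<'E'
def wm(c=(519,100)): # pushing with -x face at the tip
    s,R=pose();tip=s['position']-24*R[:,1];ce=R.T@(np.array([*c,tip[2]])-tip)
    zl=ce[2]-np.sign(-1)*0+0
    zz=[ce[2]+k*np.sqrt(70**2-(-16-ce[0])**2) for k in(1,-1)];zl=min(zz,key=abs)
    w=R@[-16,0,zl]+tip-[*c,0];a=np.degrees(np.arctan2(w[1],w[0]));yaw=np.degrees(np.arctan2(R[1,0],R[0,0]))
    print('tip z',tip[2].round(1),'if touching lug ang',a.round(1),'to go',(a-80.3).round(1),'lug z in tool',zl.round(1),'yaw err',round((a+90-yaw+180)%360-180,1),'Ftool',(R.T@s['ft_force']).round(1))
E
python3 -c "
from h import *
wm()"
```

```text
time_s: 21.22
position: [490.4, 163.9, 22.7]
eef_rot: [-0.073, 2.149, -2.074]
ft_force: [-0.2, 0.8, 0.6]
opening: 0.3
t 21.23 p [490.4 163.9  22.7] F [-0.2  0.8  0.6] open 0.3 q7 -2.09 xaxis yaw -171.8 tilt [ 0.072  0.04  -0.997]
tip z 46.6 if touching lug ang 102.4 to go 22.1 lug z in tool -3.2 yaw err 4.2 Ftool [ 0.  -0.6 -0.8]
```

```bash
python3 -m creep '[{"tx":-1.5,"ty":-1.5,"tz":-1,"turn":0},{"tx":-1.5,"ty":0,"tz":-1,"turn":0},{"tx":-1.5,"ty":0,"tz":0,"turn":0},{"tx":-1.5,"ty":0,"tz":0,"turn":0},{"tx":-1.5,"ty":0,"tz":0,"turn":0}]';python3 -c "
from h import *
wm()"; python3 -m creep '[{"tx":-2.5,"ty":0,"tz":0,"turn":0.5},{"tx":-2.5,"ty":0,"tz":0,"turn":0.5},{"tx":-2.5,"ty":0,"tz":0,"turn":0.5},{"tx":-2.5,"ty":0,"tz":0,"turn":0.5},{"tx":-2.5,"ty":0,"tz":0,"turn":0.5}]';python3 -c "
from h import *
wm();red()"
```

```text
time_s: 21.85
position: [495.0, 166.8, 24.7]
eef_rot: [-0.079, 2.149, -2.077]
ft_force: [-3.8, 0.4, -0.3]
opening: 0.3
t 21.85 p [495.  166.8  24.7] F [-3.8  0.4 -0.3] open 0.3 q7 -2.09 xaxis yaw -171.8 tilt [ 0.067  0.039 -0.997]
tip z 48.7 if touching lug ang 98.2 to go 17.9 lug z in tool -1.2 yaw err -0.0 Ftool [ 3.7  0.1 -1. ]
time_s: 22.48
position: [503.8, 168.2, 24.6]
eef_rot: [-0.04, 2.177, -2.105]
ft_force: [-7.3, 0.1, 3.3]
opening: 0.5
t 22.48 p [503.8 168.2  24.6] F [-7.3  0.1  3.3] open 0.5 q7 -2.12 xaxis yaw -174.4 tilt [ 0.059  0.036 -0.998]
tip z 48.6 if touching lug ang 90.7 to go 10.4 lug z in tool -1.2 yaw err -4.9 Ftool [ 7.  -3.7 -0.9]
red n 544 r 64.6 ang 1.3 pix 464.0 103.0
```

```bash
python3 -m creep '[{"tx":-2.3,"ty":0,"tz":0,"turn":1.8},{"tx":-2.3,"ty":0,"tz":0,"turn":1.8},{"tx":-2.3,"ty":0,"tz":0.3,"turn":1.8},{"tx":-2.3,"ty":0,"tz":0.3,"turn":1.8},{"tx":-2.3,"ty":0,"tz":0.3,"turn":1.8}]';python3 -c "
from h import *
wm();red()"
```

```text
time_s: 23.15
position: [508.0, 169.8, 24.8]
eef_rot: [-0.118, -2.251, 2.171]
ft_force: [-7.1, 1.6, 3.3]
opening: 0.6
t 23.15 p [508.  169.8  24.8] F [-7.1  1.6  3.3] open 0.6 q7 -2.23 xaxis yaw 176.4 tilt [ 0.046  0.035 -0.998]
tip z 48.8 if touching lug ang 86.8 to go 6.5 lug z in tool -2.0 yaw err 0.4 Ftool [ 7.1 -3.5 -1.2]
red n 574 r 64.5 ang -2.9 pix 454.0 89.0
```

```bash
python3 -m creep '[{"tx":-2.3,"ty":0,"tz":0,"turn":0.7},{"tx":-2.3,"ty":0,"tz":0,"turn":0.7},{"tx":-2.3,"ty":0,"tz":0,"turn":0.7},{"tx":-2.3,"ty":0,"tz":0,"turn":0.7},{"tx":-2.3,"ty":0,"tz":0,"turn":0.7}]';python3 -c "
from h import *
wm();red()"
```

```text
time_s: 23.82
position: [513.2, 170.7, 25.0]
eef_rot: [-0.17, -2.21, 2.133]
ft_force: [-7.5, 0.4, 3.0]
opening: 0.2
t 23.82 p [513.2 170.7  25. ] F [-7.5  0.4  3. ] open 0.2 q7 -2.27 xaxis yaw 172.8 tilt [ 0.034  0.033 -0.999]
tip z 49.0 if touching lug ang 82.3 to go 2.0 lug z in tool -1.5 yaw err -0.6 Ftool [ 7.4 -3.2  0.4]
red n 582 r 64.7 ang -7.3 pix 457.0 91.0
```

```bash
python3 -m creep '[{"tx":-2.3,"ty":0,"tz":0,"turn":0.4},{"tx":-2.3,"ty":0,"tz":0,"turn":0.4},{"tx":-2.3,"ty":0,"tz":0,"turn":0.4},{"tx":-2.3,"ty":0,"tz":0,"turn":0.4},{"tx":-2.3,"ty":0,"tz":0,"turn":0.4}]';python3 -c "
from h import *
wm();red()"
```

```text
time_s: 24.5
position: [518.9, 170.4, 25.0]
eef_rot: [-0.194, -2.182, 2.111]
ft_force: [-13.1, 1.6, 8.5]
opening: 0.7
t 24.5 p [518.9 170.4  25. ] F [-13.1   1.6   8.5] open 0.7 q7 -2.29 xaxis yaw 170.8 tilt [ 0.022  0.031 -0.999]
tip z 49.0 if touching lug ang 77.4 to go -2.9 lug z in tool -1.3 yaw err -3.4 Ftool [13.  -8.7  0.2]
red n 580 r 64.9 ang -12.3 pix 464.0 98.0
```

```bash
python3 -m creep '[{"tx":-2,"ty":-0.8,"tz":0,"turn":0},{"tx":-2.2,"ty":-0.5,"tz":0,"turn":0},{"tx":-2.3,"ty":-0.3,"tz":0,"turn":0},{"tx":-2.3,"ty":-0.3,"tz":0,"turn":0},{"tx":-2.3,"ty":-0.3,"tz":0,"turn":0}]';python3 -c "
from h import *
wm();red(save='pics/w7.png');im=cv2.imread('pics/w7.png');cv2.imwrite('pics/c7.png',cv2.resize(im[0:300,240:640],(800,600)))"
```

```text
time_s: 25.18
position: [518.1, 170.3, 25.3]
eef_rot: [-0.168, -2.168, 2.108]
ft_force: [-9.8, 0.8, 5.0]
opening: 0.1
t 25.18 p [518.1 170.3  25.3] F [-9.8  0.8  5. ] open 0.1 q7 -2.28 xaxis yaw 170.9 tilt [ 0.     0.028 -1.   ]
tip z 49.3 if touching lug ang 77.6 to go -2.7 lug z in tool -1.3 yaw err -3.4 Ftool [ 9.8 -5.   0.6]
red n 581 r 64.9 ang -12.2 pix 464.0 97.0
```

View pics/c7.png

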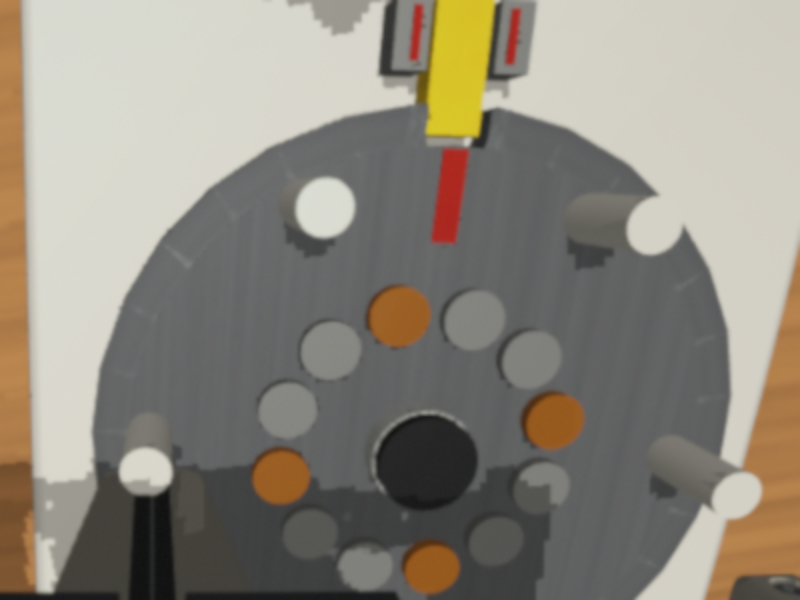

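```bash
python3 -m creep '[{"tx":-2.8,"ty":-0.5,"tz":0,"turn":0},{"tx":-3,"ty":-0.3,"tz":0,"turn":0},{"tx":-3.2,"ty":-0.3,"tz":0,"turn":0},{"tx":-3.3,"ty":-0.3,"tz":0,"turn":0},{"tx":-3.3,"ty":-0.3,"tz":0,"turn":0}]';python3 -c "
from h import *
for i in range(14):
    s=robot.state();print(s['time_s'],np.round(s['ft_force'],1),round(np.linalg.norm(s['ft_force']),1));robot.snapshot('wrist')
wm()"
```

```text
time_s: 25.85
position: [517.1, 170.0, 25.6]
eef_rot: [-0.131, -2.147, 2.104]
ft_force: [-12.4, 0.0, 8.4]
opening: 0.6
25.85 [-12.4   0.    8.4] 14.9
25.9 [-12.9  -0.5   8.1] 15.2
25.95 [-12.3   1.5   7.6] 14.6
26.0 [-12.2   0.5   7.7] 14.4
26.05 [-12.3   0.6   8.3] 14.8
26.1 [-12.6   1.3   8.2] 15.1
26.15 [-12.3   0.6   6.5] 13.9
26.2 [-12.3   1.2   6.4] 13.9
26.25 [-12.1   0.1   7.5] 14.2
26.3 [-12.1   0.3   7.2] 14.1
26.35 [-10.6   0.9   7.7] 13.1
26.4 [-11.1   0.5   7.2] 13.2
26.45 [-12.    1.8   7.9] 14.5
26.5 [-11.3   0.1   7.9] 13.8
t 26.55 p [517.1 170.   25.5] F [-11.6   1.    6.6] open 0.1 q7 -2.26 xaxis yaw 171.1 tilt [-0.03   0.023 -0.999]
tip z 49.5 if touching lug ang 77.8 to go -2.5 lug z in tool -1.4 yaw err -3.4 Ftool [11.8 -6.2  0.7]
```

```bash
python3 -m creep '[{"tx":6,"ty":0,"tz":0,"turn":0},{"tx":4,"ty":-20,"tz":0,"turn":0},{"tx":0,"ty":-30,"tz":0,"turn":0},{"tx":0,"ty":0,"tz":0,"turn":0},{"tx":0,"ty":0,"tz":0,"turn":0}]';python3 -c "
from h import *
s,R=pose();tip=s['position']-24*R[:,1];print(tip,(R.T@(np.array([647.2,144.1,95])-tip)).round(1));red()"
```

```text
time_s: 27.18
position: [515.4, 170.9, 82.0]
eef_rot: [-0.149, -2.157, 2.104]
ft_force: [-0.2, -0.2, 0.3]
opening: 0.5
t 27.18 p [515.4 170.9  82. ] F [-0.2 -0.2  0.3] open 0.5 q7 -2.24 xaxis yaw 171.0 tilt [-0.016  0.026 -1.   ]
[515.79391537 170.28024252 105.97725378] [-134.1    8.1    5.4]
red n 337 r 64.7 ang -12.2 pix 432.0 90.0
```

```bash
python3 -m creep '[{"tx":-45,"ty":0,"tz":2,"turn":0},{"tx":-45,"ty":0,"tz":2,"turn":0},{"tx":-44,"ty":0,"tz":2,"turn":0},{"tx":0,"ty":0,"tz":0,"turn":0},{"tx":0,"ty":0,"tz":0,"turn":0}]';python3 -c "
from h import *
s,R=pose();tip=s['position']-24*R[:,1];print(tip,(R.T@(np.array([647.2,144.1,50])-tip)).round(1))
im=robot.snapshot('wrist');cv2.imwrite('pics/w8.png',im);h=cv2.cvtColor(im,cv2.COLOR_BGR2HSV);C=cam('wrist',s)
m=cv2.inRange(h,(100,120,40),(128,255,255));n,l,st,ce=cv2.connectedComponentsWithStats(m)
for i in range(1,n):
    if st[i,4]>30: print(st[i],ce[i].round(),onplane(C,[ce[i]],52).round(1))
print(proj(C,[[641.4,110,41],[641.4,110,67]]))
m=cv2.inRange(h,(22,120,120),(35,255,255));v,u=np.nonzero(m);print('yel',len(u),onplane(C,np.c_[u,v],41).mean(0)[:2] if len(u) else '')
cv2.imwrite('pics/c8.png',im[100:400])"
```

```text
time_s: 27.85
position: [647.9, 143.4, 74.9]
eef_rot: [-0.141, -2.154, 2.104]
ft_force: [-0.9, 0.0, -0.2]
opening: 0.3
t 27.85 p [647.9 143.4  74.9] F [-0.9  0.  -0.2] open 0.3 q7 -2.13 xaxis yaw 171.1 tilt [-0.022  0.025 -0.999]
[648.42974255 142.79447832  98.86246213] [ 0.2 48.9 -0.1]
[ 345  201   51   37 1341] [371. 215.] [[643.6 107.5  52. ]]
[[365.87473436 213.10532349]
 [370.70815194 228.23462874]]
yel 975 [592.70910862  99.16185291]
```

View pics/c8.png

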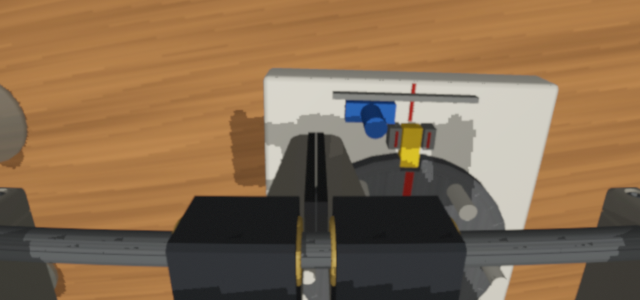

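```bash
python3 -m creep '[{"tx":0,"ty":25,"tz":0,"turn":0},{"tx":0,"ty":20,"tz":0,"turn":0},{"tx":0,"ty":2,"tz":0,"turn":0},{"tx":0,"ty":0,"tz":3,"turn":0},{"tx":0,"ty":0,"tz":3,"turn":0}]'; cat >> h.py <<'E'
def lk():
    s,R=pose();tip=s['position']-24*R[:,1];d=tip[:2]-[519,100];a=np.radians(-9.7)
    print('tip deck x,y',round(d@[np.cos(a),np.sin(a)],1),round(d@[-np.sin(a),np.cos(a)],1),'z',tip[2].round(1),'Ftool',(R.T@s['ft_force']).round(1))
E
python3 -c "
from h import *
lk()"
```

```text
time_s: 28.52
position: [643.9, 140.2, 28.1]
eef_rot: [-0.138, -2.157, 2.106]
ft_force: [0.0, -0.4, 0.3]
opening: 0.8
t 28.52 p [643.9 140.2  28.1] F [ 0.  -0.4  0.3] open 0.8 q7 -2.13 xaxis yaw 171.3 tilt [-0.021  0.025 -0.999]
tip deck x,y 116.9 60.2 z 52.1 Ftool [-0.1 -0.3  0.4]
```

```bash
python3 -m creep '[{"tx":-2,"ty":1,"tz":2,"turn":0},{"tx":0,"ty":0,"tz":2,"turn":0},{"tx":0,"ty":0,"tz":1.5,"turn":0},{"tx":0,"ty":0,"tz":1.5,"turn":0},{"tx":0,"ty":0,"tz":1.5,"turn":0}]'; python3 -c "
from h import *
lk()";  python3 -m creep '[{"tx":0,"ty":0,"tz":1.5,"turn":0},{"tx":0,"ty":0,"tz":1.5,"turn":0},{"tx":0,"ty":0,"tz":1.5,"turn":0},{"tx":0,"ty":0,"tz":1.5,"turn":0},{"tx":0,"ty":0,"tz":1.5,"turn":0}]'; python3 -c "
from h import *
lk()"
```

```text
time_s: 29.15
position: [645.9, 130.5, 28.4]
eef_rot: [-0.142, -2.158, 2.107]
ft_force: [0.6, 0.2, 0.3]
opening: 0.1
t 29.15 p [645.9 130.5  28.4] F [0.6 0.2 0.3] open 0.1 q7 -2.12 xaxis yaw 171.2 tilt [-0.018  0.025 -1.   ]
tip deck x,y 120.5 50.9 z 52.4 Ftool [-0.5 -0.3 -0.3]
time_s: 29.78
position: [645.0, 126.0, 28.5]
eef_rot: [-0.142, -2.164, 2.104]
ft_force: [0.2, 2.2, -0.5]
opening: 0.5
t 29.77 p [645.  126.   28.5] F [ 0.2  2.2 -0.5] open 0.5 q7 -2.11 xaxis yaw 171.3 tilt [-0.016  0.029 -0.999]
tip deck x,y 120.4 46.2 z 52.5 Ftool [ 0.1  0.6 -2.2]
```

```bash
python3 -m creep '[{"tx":0,"ty":0.3,"tz":3.5,"turn":0},{"tx":0,"ty":0,"tz":3.5,"turn":0},{"tx":0,"ty":0,"tz":3.5,"turn":0},{"tx":0,"ty":0,"tz":3.5,"turn":0},{"tx":0,"ty":0,"tz":3.5,"turn":0}]'; python3 -c "
from h import *
lk()";  python3 -m creep '[{"tx":0,"ty":0.3,"tz":3,"turn":0},{"tx":0,"ty":0,"tz":3,"turn":0},{"tx":0,"ty":0,"tz":2.5,"turn":0},{"tx":0,"ty":0,"tz":2,"turn":0},{"tx":0,"ty":0,"tz":2,"turn":0}]'; python3 -c "
from h import *
lk()"
```

```text
time_s: 30.4
position: [642.0, 108.1, 28.3]
eef_rot: [-0.141, -2.164, 2.103]
ft_force: [0.1, 2.9, 0.8]
opening: 0.3
t 30.4 p [642.  108.1  28.3] F [0.1 2.9 0.8] open 0.3 q7 -2.09 xaxis yaw 171.4 tilt [-0.017  0.03  -0.999]
tip deck x,y 120.4 28.1 z 52.3 Ftool [ 0.4 -0.7 -2.9]
time_s: 31.02
position: [640.7, 101.1, 28.4]
eef_rot: [-0.142, -2.175, 2.097]
ft_force: [1.4, 6.7, -0.4]
opening: 0.5
t 31.02 p [640.7 101.1  28.4] F [ 1.4  6.7 -0.4] open 0.5 q7 -2.07 xaxis yaw 171.5 tilt [-0.014  0.038 -0.999]
tip deck x,y 120.2 20.8 z 52.4 Ftool [-0.4  0.6 -6.8]
```

```bash
python3 -m creep '[{"tx":0,"ty":0,"tz":2.2,"turn":0},{"tx":0,"ty":0,"tz":2.4,"turn":0},{"tx":0,"ty":0,"tz":2.6,"turn":0},{"tx":0,"ty":0,"tz":2.6,"turn":0},{"tx":0,"ty":0,"tz":2.6,"turn":0}]'; python3 -c "
from h import *
lk()
s=robot.state();im=robot.snapshot('wrist');cv2.imwrite('pics/w9.png',im);h=cv2.cvtColor(im,cv2.COLOR_BGR2HSV);C=cam('wrist',s)
for nm,lo,hi,z in(('blue',(100,120,30),(128,255,255),41),('yel',(22,120,60),(35,255,255),41)):
    m=cv2.inRange(h,lo,hi);n,l,st,ce=cv2.connectedComponentsWithStats(m);a=np.radians(-9.7);M=np.array([[np.cos(a),-np.sin(a)],[np.sin(a),np.cos(a)]])
    for i in range(1,n):
        if st[i,4]>30:
            v,u=np.nonzero(l==i);q=(onplane(C,np.c_[u,v],z)[:,:2]-[519,100])@M;print(nm,st[i],'deck x',q[:,0].min().round(1),q[:,0].max().round(1),'y',q[:,1].min().round(1),q[:,1].max().round(1))
"
```

```text
time_s: 31.65
position: [640.9, 101.6, 28.7]
eef_rot: [-0.141, -2.199, 2.086]
ft_force: [0.8, 7.2, -0.1]
opening: 0.5
t 31.65 p [640.9 101.6  28.7] F [ 0.8  7.2 -0.1] open 0.5 q7 -2.05 xaxis yaw 171.9 tilt [-0.007  0.053 -0.999]
tip deck x,y 120.2 20.9 z 52.6 Ftool [ 0.2  0.4 -7.2]
blue [ 325  227   61   51 1586] deck x 97.9 128.0 y -17.1 15.9
yel [359 278   8  15  69] deck x 88.3 97.5 y -8.6 -4.7
yel [332 343   4  37 117] deck x 22.6 51.1 y 6.0 8.7
yel [296 359   5  22  66] deck x 20.0 37.2 y 28.3 31.0
```

```bash
python3 -c "
from h import *
s={'position':np.array([647.9,143.4,74.9]),'eef_rot':np.array([-.141,-2.154,2.104])};im=cv2.imread('pics/w8.png');h=cv2.cvtColor(im,cv2.COLOR_BGR2HSV);C=cam('wrist',s)
m=cv2.inRange(h,(100,120,30),(128,255,255));v,u=np.nonzero(m);a=np.radians(-9.7);M=np.array([[np.cos(a),-np.sin(a)],[np.sin(a),np.cos(a)]])
q=(onplane(C,np.c_[u,v],41)[:,:2]-[519,100])@M;k=q[:,0]>118;print(q[k].min(0),q[k].max(0))
s={'position':np.array([640.9,101.6,28.7]),'eef_rot':np.array([-.141,-2.199,2.086])};im=cv2.imread('pics/w9.png');h=cv2.cvtColor(im,cv2.COLOR_BGR2HSV);C=cam('wrist',s)
m=cv2.inRange(h,(100,120,30),(128,255,255));v,u=np.nonzero(m);q=(onplane(C,np.c_[u,v],41)[:,:2]-[519,100])@M;k=q[:,0]>118;print(q[k].min(0),q[k].max(0))
"
```

```text
[118.01014211  11.18556368] [127.72379588  44.25514215]
[118.00816993 -17.09889928] [128.05819343  15.83399717]
```

```bash
python3 -m creep '[{"tx":0,"ty":0,"tz":3.2,"turn":0},{"tx":0,"ty":0,"tz":3.6,"turn":0},{"tx":0,"ty":0,"tz":4,"turn":0},{"tx":0,"ty":0,"tz":4.2,"turn":0},{"tx":0,"ty":0,"tz":4.2,"turn":0}]'; cat >> h.py <<'E'
def bar(f):
    s=robot.state();im=robot.snapshot('wrist');cv2.imwrite(f,im);h=cv2.cvtColor(im,cv2.COLOR_BGR2HSV);C=cam('wrist',s)
    m=cv2.inRange(h,(100,120,30),(128,255,255));v,u=np.nonzero(m);a=np.radians(-9.7);M=np.array([[np.cos(a),-np.sin(a)],[np.sin(a),np.cos(a)]])
    q=(onplane(C,np.c_[u,v],41)[:,:2]-[519,100])@M;k=(q[:,0]>118)&(q[:,0]<129);print('bar',q[k].min(0),q[k].max(0))
E
python3 -c "
from h import *
lk();bar('pics/w10.png')"
```

```text
time_s: 32.33
position: [641.0, 102.3, 29.1]
eef_rot: [-0.14, -2.234, 2.068]
ft_force: [1.5, 9.9, 0.0]
opening: 0.3
t 32.33 p [641.  102.3  29.1] F [1.5 9.9 0. ] open 0.3 q7 -2.02 xaxis yaw 172.5 tilt [ 0.003  0.077 -0.997]
tip deck x,y 120.1 21.0 z 53.0 Ftool [ -0.2   0.7 -10. ]
bar [118.0032294  -17.12940413] [127.99599075  15.80547348]
```

```bash
python3 -m creep '[{"tx":0,"ty":0,"tz":-8,"turn":0},{"tx":0,"ty":-30,"tz":-3,"turn":0},{"tx":0,"ty":-50,"tz":0,"turn":0},{"tx":0,"ty":-50,"tz":0,"turn":0},{"tx":0,"ty":-20,"tz":-30,"turn":0}]'; python3 -m creep '[{"tx":0,"ty":0,"tz":0,"turn":0},{"tx":0,"ty":0,"tz":0,"turn":0},{"tx":0,"ty":0,"tz":0,"turn":0},{"tx":0,"ty":0,"tz":0,"turn":0},{"tx":0,"ty":0,"tz":0,"turn":0}]'; python3 -c "
from h import *
lk();bar('pics/w11.png');red()
im=cv2.imread('pics/w11.png');h=cv2.cvtColor(im,cv2.COLOR_BGR2HSV);s=robot.state();C=cam('wrist',s);a=np.radians(-9.7);M=np.array([[np.cos(a),-np.sin(a)],[np.sin(a),np.cos(a)]])
m=cv2.inRange(h,(22,120,60),(35,255,255));m[:,:330]=0;v,u=np.nonzero(m);q=(onplane(C,np.c_[u,v],41)[:,:2]-[519,100])@M;k=(abs(q[:,1])<20)&(q[:,0]>60)&(q[:,0]<125);q=q[k];print('yel',k.sum(),q.min(0),q.max(0)) if k.sum() else 0
cv2.imwrite('pics/c11.png',im)"
```

```text
time_s: 33.0
position: [644.5, 122.2, 180.6]
eef_rot: [-0.138, -2.214, 2.073]
ft_force: [0.4, -0.3, 0.0]
opening: 0.5
time_s: 33.62
position: [643.5, 118.5, 177.9]
eef_rot: [-0.137, -2.207, 2.076]
ft_force: [-0.2, 0.0, 0.4]
opening: 0.1
t 33.62 p [643.5 118.5 177.9] F [-0.2  0.   0.4] open 0.1 q7 -2.03 xaxis yaw 172.0 tilt [-0.009  0.061 -0.998]
tip deck x,y 120.0 37.8 z 201.9 Ftool [ 0.2 -0.4 -0. ]
bar [118.01290267 -16.43016669] [126.9797738   15.96637568]
red n 121 r 64.5 ang -12.3 pix 364.0 230.0
yel 361 [78.13180351 -9.40546794] [106.83580964   4.65566386]
```

```bash
python3 -c "
from workcell import robot
print(robot.finish_job())"
```

```text
the job is handed in; nothing more can be done
None
```

I turned the carousel about 128° clockwise by pushing two lugs in turn. The yellow catch dropped into the notch, and the last picture I viewed before the lock step shows its nose seated there. I then leaned on the lug at 13–15 N total for 0.7 s; the highest reading was 15.6 N. After that I pushed the blue slide until it stopped against 10 N, backed off to about 200 mm tip height, and handed the job in at about 34 s.

**Last checks**
- **Catch:** its nose measured about 78 mm from the spindle, 7 mm inside the rim, so it is in the notch.
- **Notch:** the red line measured −12.3° before and after the lock push, so it did not move. My estimate of the mark was −9.7°, a difference of about 3 mm at the rim. I took that as calibration bias and play.
- **Lock slide:** it is centred within about 0.5 mm behind the catch. It moved only about 28 mm, not 34 mm. It must have started a few millimetres in; I took it as fully home because of the hard stop and the centring.
- **Robot:** wrist force was about 0 after retracting. The fingers stayed closed and held nothing.

**What disagreed or went unchecked**
- **Fingertips:** closed, they end about 24 mm short of the stated TCP. My first approach passed above the lug, so I touched the deck lightly (about 7 N) to measure the offset.
- **Tool tilt:** it grew to about 0.1 rad while I pushed towards the base. I switched lugs for the last 18° because of it.
- **Downward force on the lug:** the hold included 6–8 N of it. I did not measure wheel flatness directly.
- **Final view:** my last picture hit the viewing limit, so that check was by numbers only. I did not re-measure the vials or other bystanders.

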